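Pack the polished specimens in their tin and cover them

ROBOT

A 6-joint arm with a two-finger parallel gripper is mounted at the origin on the work surface. World frame = base frame: x ahead of the robot, y to its left, z up, the work surface at z = 0. Lengths are in m, angles in rad, forces in N, time in s.
With the tool pointing down it reaches from about 0.375 to 0.9 m from the base axis. Payload 3.1 kg.
Tool frame: the origin (TCP) lies between the finger pads; the fingertips stand manip.finger_overhang ahead of it and the grasp point (between the pads) lies 5 mm behind it (manip.finger_overhang is the distance from the TCP to the fingertips, in m); z points along the fingers, y is the line along which they close (so a half turn about z gives the same grasp; the last joint's range is limited). The gripper opens to 85 mm and grips with 20 to 120 N. Pads are 22 mm wide; open, the fingers measure 114 mm over their backs; the gripper's body (76 mm by 85 mm) begins 54 mm behind the grasp point. The pads swing forward as they close: fully open they stand 13 mm farther back than shut.
Start: joints at [-1.518, 0.527, 1.433, -0, 1.181, -0.178], TCP at [0.144, -0.608, 0.245] pointing down, gripper open.
Joint ranges: [-3.08, 3.08], [-0.75, 2.2], [0.22, 2.44], [-1.43, 4.57], [0, 2.65], [-2.85, 2.85]. Speed limits (rad/s): [2.79, 2.79, 3.14, 3.14, 3.14, 3.14].

INTERFACE

Orientations are given as a unit quaternion [x, y, z, w].
In Python, from station import manip gives the robot as it stands.
- The arm moves only by the tool drive_tool, never from a script. Its argument "plan" is a list of rows, each a list of 7 numbers: the shift along the tool's x, y, z in m, then the turn, a rotation vector about the tool's x, y, z in degrees, then the opening, from -1 (shut) to 1 (fully open). In form: [[x, y, z, wx, wy, wz, gripper], ...]. A call has 1 to 10 rows; each row shifts and turns the commanded pose from where the row before left it, along the tool's axes as they then stand; what a row does not reach is not made up. A row lasts 1/10 s, in which the tool goes at most 50 mm and 8.59 degrees, less where a joint would pass 70% of its speed; a pose out of reach is approached as far as the arm can. A call is refused whole if a number of a shift passes 0.05 or a number of a turn 8.59, either way. A call with a gripper value outside its range is refused whole. The fingers move at their own pace and stop on an object; "newtons" is the grip in N (left out, the last holds). Time passes only in rows, so rows that do not move let the fingers close. It gives the time, the measured TCP pose, the force, the opening and the grip force at its end, in the units of the state.
- manip.sense(): the state, without advancing time (a new reading comes with each control period).
- manip.snapshot(name): name is "scene" or "top" or "wrist"; returns a dict with "image" (480x640x3 uint8, red, green, blue), "z_map" (480x640 float32, m along the optical axis (not along the pixel's ray), 0 where there is no reading), "fov_y" (degrees; the focal length in pixels is half the picture's height over the tangent of half this angle, whatever the lens; pixels are square), "cx", "cy" (the principal point, pixels), "extrinsics" (4x4, takes a point from camera to world coordinates); the wrist camera has in their place "mount" (4x4, takes a point from camera to tool coordinates, whose origin is the TCP and whose axes are the flange's). Camera axes: x right, y up, looking along -z (the intrinsics and any distortion apply to the point x, -y, -z); pixel columns grow to the right and rows downward; lengths in m; the calibration is good to about 2 mm. The wrist camera is an equidistant fisheye: a pixel r from the principal point sees the ray r / f radians off the axis. A picture is of the moment at which its call begins: read the wrist's pose just before it.
- manip.sign_off(): hands the job in; it is judged then, once.
The state is a dict: "t": time; "q": joint angles; "qd": joint speeds; "tau": joint torques, N m; "tcp_pos": TCP position; "tool_rot": TCP orientation; "force": force on the tool from outside, world axes, zero at the start; "ft_torque": the same for the moment, N m; "finger_gap": opening from 0.0 (shut) to 1.0 (fully open); "gripper_force": force on a finger pad.
Only numpy, scipy, OpenCV 4.12 (cv2) and the standard library are available. Lean on these libraries where they do the work, as an engineer would, in place of code of your own. Each camera call takes 0.05 s, during which the arm holds its last target. There are 200 camera calls.

TASK

Put the three polished specimens, the ones with a square of metal in the top, away in the round tin: each upright, centred on the coloured seat that matches its resin. Leave the two plain blanks exactly where they are. When all three specimens are in, set the clear dust cover over the tin, centred and with its rim flat on the bench all round.

Things in the scene. Friction and masses are not known exactly. Their poses are not given: they have to be found in the camera images.
- mount_red: polished specimen: an upright red resin cylinder, 38 mm diameter, 30 mm high, 50 to 115 g, with a bright 21 mm square of polished metal showing in the middle of its top face. Loose on the bench. Origin at the centre of its underside, z up along its axis; its yaw does not matter.
- mount_blue: polished specimen: an upright blue resin cylinder, 38 mm diameter, 30 mm high, 50 to 115 g, with a bright 21 mm square of polished metal showing in the middle of its top face. Loose on the bench. Origin at the centre of its underside, z up along its axis; its yaw does not matter.
- mount_green: polished specimen: an upright green resin cylinder, 38 mm diameter, 30 mm high, 50 to 115 g, with a bright 21 mm square of polished metal showing in the middle of its top face. Loose on the bench. Origin at the centre of its underside, z up along its axis; its yaw does not matter.
- blank_red: red blank, a look-alike that must stay where it is: same red resin cylinder (38 mm diameter, 30 mm high) but with a plain red top, no metal in it. Loose on the bench. Origin at the centre of its underside, z up.
- blank_blue: blue blank, a look-alike that must stay where it is: same blue resin cylinder (38 mm diameter, 30 mm high) but with a plain blue top, no metal in it. Loose on the bench. Origin at the centre of its underside, z up.
- tin: low open aluminium tin fixed to the bench, 116 mm outer, 110 mm inner diameter, wall 10 mm high, floor 3 mm above the bench. Origin: centre, at bench level. Three coloured seats lie in a triangle 26 mm from its centre, 45 mm apart: 7 mm between specimens. Fingers closing at right angles to the line from tin centre to seat clear the neighbours.
- seat_red: red disc painted on the tin's floor, 38 mm diameter, flat (no step to feel): the place for the red specimen. Which seat of the triangle is red changes from start to start. Origin at its centre, 3 mm above the bench.
- seat_blue: blue disc painted on the tin's floor, 38 mm diameter, flat (no step to feel): the place for the blue specimen. Which seat of the triangle is blue changes from start to start. Origin at its centre, 3 mm above the bench.
- seat_green: green disc painted on the tin's floor, 38 mm diameter, flat (no step to feel): the place for the green specimen. Which seat of the triangle is green changes from start to start. Origin at its centre, 3 mm above the bench.
- cover: clear round dust cover, an upturned bowl with black rim and black knob, loose, 0.2 to 0.3 kg: 140 mm outer, 134 mm inner diameter, top face 48 mm above the rim, inside height 44 mm. Knob on top: upright cylinder 28 mm diameter, from 48 to 78 mm above the rim. Origin: centre of the rim's lower edge, z up. It fits over the whole tin with 9 mm to spare all round and rests on the bench.
There are look-alikes about, which are no part of the job. Leave any yellow look-alike of the mount_red alone. There is more than one size of the cover; the job needs the larger.

How it is judged:
On the way:
1. all three specimens stand on their own seats in the tin, the cover still off (horizontal distance between mount_red and seat_red below 0.01 m and z of each of mount_red, mount_blue, mount_green in the frame of tin below 0.008 m and angle between each of mount_red, mount_blue, mount_green's own z axis and vertical below 0.1 rad and horizontal distance between mount_blue and seat_blue below 0.01 m and horizontal distance between mount_green and seat_green below 0.01 m and horizontal distance between cover and tin above 0.03 m), for 0.2 s.
At the end, for the whole second after the job is handed in: Each specimen is upright (0.1 rad) on the tin's floor within 10 mm of its own seat's centre; the cover is within 12 mm of the tin's centre, level (0.05 rad), rim on the bench (4 mm); both blanks are within 20 mm of their start; specimens and cover are at rest (horizontal distance between mount_red and seat_red below 0.01 m and z of each of mount_red, mount_blue, mount_green in the frame of tin below 0.008 m and angle between each of mount_red, mount_blue, mount_green's own z axis and vertical below 0.1 rad and horizontal distance between mount_blue and seat_blue below 0.01 m and horizontal distance between mount_green and seat_green below 0.01 m and horizontal distance between cover and tin below 0.012 m and height (world z) of cover below 0.004 m and angle between cover's own z axis and vertical below 0.05 rad and distance of each of blank_red, blank_blue from where it was at the start of the episode below 0.02 m and linear speed of each of mount_red, mount_blue, mount_green, cover below 0.02 m/s and angular speed of each of mount_red, mount_blue, mount_green, cover below 0.3 rad/s); the robot touches nothing.
It fails at once if a plain blank was moved by more than 20 mm (distance of any of blank_red, blank_blue from where it was at the start of the episode above 0.02 m).
It also fails if it takes over 86 s, if anything falls off the work surface, if the arm or the gripper's body presses on something with over 40 N, if the wrist force passes 120 N, or if a joint passes its speed limit or range.

## Working session

There is one attempt and no reset: what is moved stays moved. The work goes in short steps, Python scripts to look and compute and a tool call to move; the robot and the scene stay as the last step left them, time stands still between calls to the robot, and variables do not carry over. Pictures are saved under pics/ and viewed, at most 14 in all, crops included, and the job is handed in when it is done.

Besides the shell and the picture viewer there is one more tool, called after "Call:" in YAML: its name, and indented under it one key for each argument. drive_tool: Moves the arm, as the interface text tells. Its arguments: {"type":"object","properties":{"plan":{"type":"array"},"newtons":{"type":"number"}},"required":["plan"]}

```bash
ls; mkdir -p pics; cat > h.py <<'E'
import numpy as np, cv2
from station import manip
def snap(n,save=None):
    s=manip.sense(); d=manip.snapshot(n); d['s']=s
    if save: cv2.imwrite('pics/'+save,d['image'][:,:,::-1])
    return d
E
python3 - <<'E'
from h import *
s=manip.sense(); print(s, manip.finger_overhang)
for n in ('scene','top'):
    d=snap(n,n+'0.png'); np.save(n+'.npy',d,allow_pickle=True); print(n,d['fov_y'],d['cx'],d['cy'],d['extrinsics'].round(3).tolist())
E
```

```text
pics
{'t': 0.0, 'q': array([-1.51748980e+00,  5.28413816e-01,  1.43391730e+00, -3.84089859e-06,
        1.18141869e+00, -1.78479765e-01]), 'qd': array([ 4.55232450e-04,  1.57784992e-04, -1.77559567e-03, -8.23298057e-04,
        2.12633489e-03,  1.10111880e-06]), 'tau': array([-7.77240007e-05, -4.42343187e+01, -1.78026652e+01, -2.16589251e-04,
        8.48556199e-03,  1.31968318e-05]), 'tcp_pos': array([ 0.14357496, -0.60756833,  0.24436099]), 'tool_rot': array([ 9.93291240e-01,  1.15634546e-01,  6.56879650e-05, -1.07657581e-03]), 'force': array([-0.30525884, -0.37620612,  0.28713878]), 'ft_torque': array([ 0.06017812,  0.01157286, -0.00094435]), 'gripper_force': 0.0, 'finger_gap': 0.9992550112238596} 0.014
scene 43.72132628927607 312.4540730422629 238.39898854403853 [[0.534, -0.525, 0.663, 1.292], [0.845, 0.341, -0.411, -0.486], [-0.01, 0.78, 0.626, 0.729], [0.0, 0.0, 0.0, 1.0]]
top 53.95336004571154 320.18624925286446 239.74690256893686 [[-0.023, 0.984, -0.179, 0.414], [-1.0, -0.023, 0.003, 0.002], [-0.001, 0.179, 0.984, 0.882], [0.0, 0.0, 0.0, 1.0]]
```

View pics/top0.png

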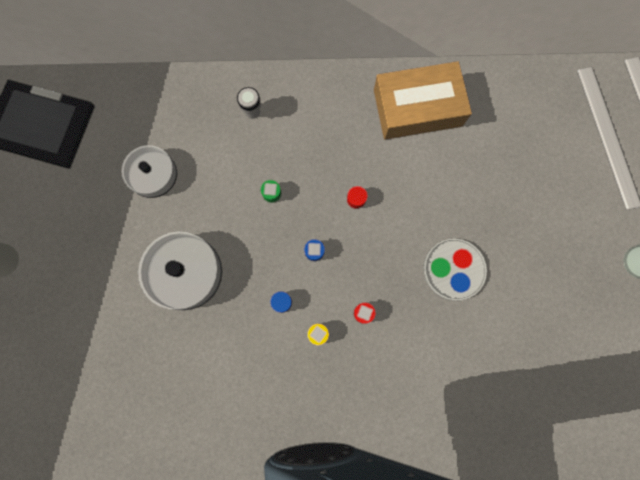

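View pics/scene0.png

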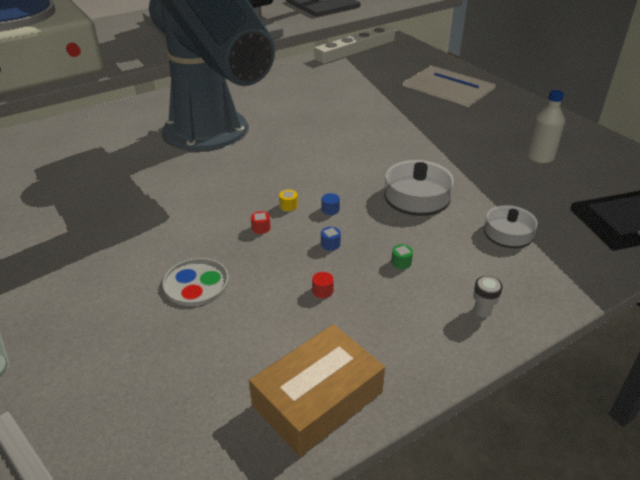

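Top view candidates:
- **Red:** specimen with metal at (364,313). The plain red blank at (357,197) and the yellow look-alike at (318,334) are not wanted.
- **Blue:** specimen at (315,250). The plain blank is at (281,301).
- **Green:** specimen at (271,190).
- **Tin:** (457,269), with green seat (440,267), red (462,258) and blue (460,282).
- **Cover:** the larger one at (180,270). The smaller is at (149,170).

```bash
cat >> h.py <<'E'
def K(d): return 240/np.tan(np.radians(d['fov_y'])/2)
def cloud(d):
    f=K(d); v,u=np.mgrid[:480,:640]; Z=d['z_map']
    P=np.stack([(u-d['cx'])*Z/f,-(v-d['cy'])*Z/f,-Z],-1)
    E=d['extrinsics']; return P@E[:3,:3].T+E[:3,3]
def ray(d,u,v,h):
    f=K(d);E=d['extrinsics']; r=E[:3,:3]@np.array([(u-d['cx'])/f,-(v-d['cy'])/f,-1]); o=E[:3,3]
    return (o+r*(h-o[2])/r[2])[:2]
E
python3 - <<'E'
from h import *
seeds={'top':dict(mred=(364,313),mblue=(315,250),mgreen=(271,190),bred=(357,197),bblue=(281,301),yel=(318,334)),
'scene':dict(mred=(261,217),mblue=(331,234),mgreen=(402,252),bred=(323,280),bblue=(331,200),yel=(288,195))}
crops=[]
for n in seeds:
    d=np.load(n+'.npy',allow_pickle=True).item(); P=cloud(d); hsv=cv2.cvtColor(d['image'],cv2.COLOR_RGB2HSV)
    print(n,'bench z',np.median(P[300:340,200:240,2]))
    for k,(u,v) in seeds[n].items():
        w=P[v-22:v+22,u-22:u+22]; m=((w[...,2]>.024)&(w[...,2]<.04)).astype(np.uint8)
        nl,l,st,c=cv2.connectedComponentsWithStats(m); j=l[22,22] or 1+st[1:,4].argmax()
        cu,cv=c[j]+[u-22,v-22]; zz=np.median(w[l==j][:,2]); r=ray(d,cu,cv,.03)
        (ex,ey),rad=cv2.minEnclosingCircle(w[l==j][:,:2].astype(np.float32)) if 0 else ((0,0),0)
        print(k,st[j,4],zz.round(4),r.round(4), w[l==j][:,:2].mean(0).round(4))
    S=hsv[...,1].astype(int);H=hsv[...,0].astype(int)
    box={'top':(425,235,490,305),'scene':(160,255,232,307)}[n]
    for k,hr in dict(red=lambda h:(h<8)|(h>172),green=lambda h:(h>45)&(h<80),blue=lambda h:(h>95)&(h<125)).items():
        m=(hr(H)&(S>130)); m2=np.zeros_like(m); m2[box[1]:box[3],box[0]:box[2]]=m[box[1]:box[3],box[0]:box[2]]
        vv,uu=np.nonzero(m2); print('seat',k,len(uu),uu.mean(),vv.mean(),ray(d,uu.mean(),vv.mean(),.003).round(4))
    kb={'top':(155,250,200,290),'scene':(405,158,440,182)}[n]
    g=d['image'].max(2)[kb[1]:kb[3],kb[0]:kb[2]]; m=g<60; vv,uu=np.nonzero(m); p=P[kb[1]:kb[3],kb[0]:kb[2]]
    print('knob px',uu.mean()+kb[0],vv.mean()+kb[1],m.sum(),ray(d,uu.mean()+kb[0],vv.mean()+kb[1],.063).round(4))
    q=p.reshape(-1,3); t=q[(q[:,2]>.07)&(q[:,2]<.085)]; print('knobtop',len(t),t.mean(0) if len(t) else 0)
    crops.append(cv2.resize(d['image'][165:355,225:390] if n=='top' else d['image'][180:310,230:430],None,fx=2.4 if n=='top' else 2,fy=2.4 if n=='top' else 2,interpolation=cv2.INTER_CUBIC))
H=max(c.shape[0] for c in crops)
cv2.imwrite('pics/crop1.png',np.hstack([cv2.copyMakeBorder(c,0,H-c.shape[0],0,0,0) for c in crops])[:,:,::-1])
E
```

```text
top bench z 0.0007247548768120615
mred 351 0.031 [ 0.4361 -0.0769] [ 0.4361 -0.0768]
mblue 334 0.0312 [0.5527 0.011 ] [0.5526 0.011 ]
mgreen 318 0.0308 [0.6681 0.0907] [0.6679 0.0906]
bred 317 0.0309 [ 0.6522 -0.0713] [ 0.652  -0.0712]
bblue 349 0.0308 [0.4593 0.0731] [0.4593 0.073 ]
yel 357 0.031 [0.4005 0.0076] [0.4005 0.0076]
seat red 290 462.03793103448277 258.32758620689657 [ 0.533  -0.2663]
seat green 258 440.34496124031006 267.3217054263566 [ 0.5169 -0.2243]
seat blue 274 459.978102189781 282.05109489051097 [ 0.4885 -0.259 ]
knob px 174.32863849765258 268.28169014084506 213 [0.5189 0.2558]
knobtop 220 [0.51824642 0.25341106 0.07815084]
scene bench z 0.0004797218796186442
mred 217 0.0303 [ 0.441  -0.0773] [ 0.4408 -0.0772]
mblue 246 0.0303 [0.558  0.0097] [0.5579 0.0097]
mgreen 264 0.0305 [0.6728 0.0899] [0.673  0.0897]
bred 309 0.0304 [ 0.6573 -0.0726] [ 0.6573 -0.0725]
bblue 199 0.0302 [0.4639 0.0722] [0.4638 0.0723]
yel 186 0.0304 [0.4055 0.0064] [0.4055 0.0063]
seat red 235 191.45531914893618 291.51063829787233 [ 0.5331 -0.2654]
seat green 188 209.8404255319149 277.52659574468083 [ 0.5174 -0.223 ]
seat blue 190 185.4157894736842 275.5263157894737 [ 0.4885 -0.2579]
knob px 419.78723404255317 170.86702127659575 188 [0.5188 0.2571]
knobtop 122 [0.52348355 0.25252123 0.07706402]
```

View pics/crop1.png

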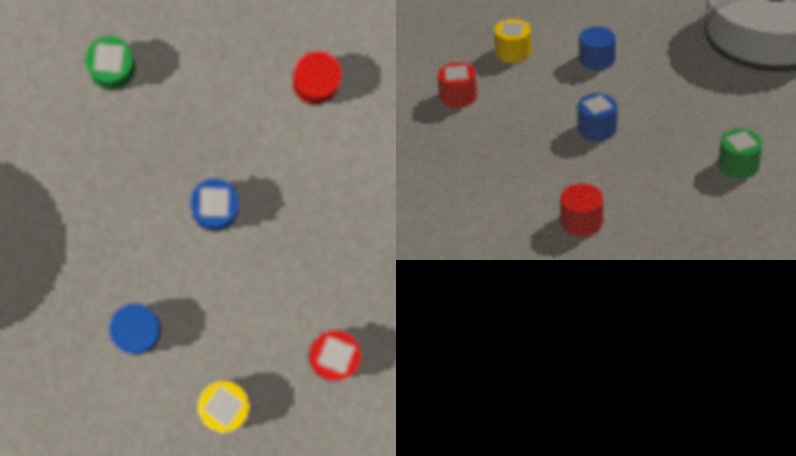

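The crop confirms the choice. The red specimen with the metal square is at crop (335,355), the blue at (214,203) and the green at (110,60). The plain blanks and the yellow one are clearly different. I'll move over red with the yaw its seat needs.

```bash
cat >> h.py <<'E'
from scipy.spatial.transform import Rotation as R
def yaw(s): x=R.from_quat(s['tool_rot']).as_matrix()[:,0]; return np.degrees(np.arctan2(x[1],x[0]))
def to(x,y,z,yw=None,frm=None):
    s=manip.sense(); p=np.array(s['tcp_pos'] if frm is None else frm); y0=yaw(s)
    yw=y0 if yw is None else yw; a=np.radians(yw)
    d=np.array([x,y,z])-p; X=np.array([np.cos(a),np.sin(a),0]); Y=np.array([np.sin(a),-np.cos(a),0])
    print('turn z',round(y0-yw,2),'then tool xyz',(d@X).round(4),(d@Y).round(4),(-d[2]).round(4),'| now',p.round(4),round(y0,2),'t',round(s['t'],2),'gap',round(s['finger_gap'],3),'F',s['force'].round(1),'rot',R.from_quat(s['tool_rot']).as_matrix()[:,2].round(4))
E
python3 -c "
from h import *
to(.4385,-.077,.15,-39.7)"
```

```text
turn z 52.98 then tool xyz -0.112 -0.5967 0.0944 | now [ 0.1436 -0.6077  0.2444] 13.28 t 0.1 gap 1.0 F [-0.4  0.3 -0.8] rot [-1.e-04  2.e-03 -1.e+00]
```

Call:
drive_tool:
  plan:
    - [0,0,0,0,0,7.57,0.45]
    - [0,0,0,0,0,7.57,0.45]
    - [0,0,0,0,0,7.57,0.45]
    - [0,0,0,0,0,7.57,0.45]
    - [0,0,0,0,0,7.57,0.45]
    - [0,0,0,0,0,7.57,0.45]
    - [0,0,0,0,0,7.57,0.45]
    - [-0.008,-0.0426,0.0,0,0,0,0.45]
    - [-0.008,-0.0426,0.0,0,0,0,0.45]
    - [-0.008,-0.0426,0.0,0,0,0,0.45]

```text
t: 1.1
tcp_pos: [0.2071, -0.493, 0.2446]
tool_rot: [0.94, -0.34, -0.0, -0.001]
force: [0.4, -0.8, 0.0]
finger_gap: 0.725
gripper_force: 0.0
```

Call:
drive_tool:
  plan:
    - [-0.008,-0.0426,0.009,0,0,0,0.45]
    - [-0.008,-0.0426,0.009,0,0,0,0.45]
    - [-0.008,-0.0426,0.009,0,0,0,0.45]
    - [-0.008,-0.0426,0.009,0,0,0,0.45]
    - [-0.008,-0.0426,0.009,0,0,0,0.45]
    - [-0.008,-0.0426,0.009,0,0,0,0.45]
    - [-0.008,-0.0426,0.009,0,0,0,0.45]
    - [-0.008,-0.0426,0.009,0,0,0,0.45]
    - [-0.008,-0.0426,0.009,0,0,0,0.45]
    - [-0.008,-0.0426,0.009,0,0,0,0.45]

```text
t: 2.1
tcp_pos: [0.418, -0.1142, 0.1549]
tool_rot: [0.941, -0.34, -0.0, 0.0]
force: [0.5, -0.3, 0.7]
finger_gap: 0.724
gripper_force: 0.0
```

Call:
drive_tool:
  plan:
    - [-0.008,-0.0426,0.004,0,0,0,0.45]
    - [0,0,0,0,0,0,0.45]
    - [0,0,0,0,0,0,0.45]

```text
t: 2.4
tcp_pos: [0.4385, -0.0769, 0.151]
tool_rot: [0.941, -0.338, -0.0, 0.0]
force: [0.1, -0.0, 0.3]
finger_gap: 0.722
gripper_force: 0.0
```

```bash
cat >> h.py <<'E'
def wray(d,u,v,h):
    f=K(d); s=d['s']; du,dv=u-d['cx'],v-d['cy']; r=np.hypot(du,dv); th=r/f
    c=np.array([np.sin(th)*du/r,-np.sin(th)*dv/r,-np.cos(th)]); T=np.eye(4); T[:3,:3]=R.from_quat(s['tool_rot']).as_matrix(); T[:3,3]=s['tcp_pos']
    M=T@d['mount']; w=M[:3,:3]@c; o=M[:3,3]; return (o+w*(h-o[2])/w[2])[:2]
def wpix(d,p):
    s=d['s']; T=np.eye(4); T[:3,:3]=R.from_quat(s['tool_rot']).as_matrix(); T[:3,3]=s['tcp_pos']
    c=np.linalg.inv(T@d['mount'])@np.r_[p,1]; th=np.arctan2(np.hypot(c[0],c[1]),-c[2]); k=K(d)*th/np.hypot(c[0],c[1])
    return d['cx']+k*c[0],d['cy']-k*c[1]
E
python3 - <<'E'
from h import *
to(.4385,-.077,.15,-39.7)
d=snap('wrist','w1.png'); np.save('w1.npy',d,allow_pickle=True); print(d['fov_y'],d['cx'],d['cy'],d['mount'].round(3).tolist())
for k,p in dict(mr=(.4385,-.077,.03),mb=(.555,.0105,.03),mg=(.67,.0903,.03),seat=(.533,-.266,.003)).items(): print(k,np.round(wpix(d,p)))
E
```

```text
turn z 0.18 then tool xyz 0.0001 0.0 0.001 | now [ 0.4385 -0.0769  0.151 ] -39.52 t 2.4 gap 0.722 F [ 0.1 -0.   0.3] rot [-8.e-04  0.e+00 -1.e+00]
65.70646984690485 318.05696395647203 240.4708366781755 [[0.001, 0.962, 0.275, 0.069], [1.0, -0.0, -0.001, -0.0], [-0.001, 0.275, -0.962, -0.129], [0.0, 0.0, 0.0, 1.0]]
mr [318. 238.]
mb [127. 194.]
mg [  4. 159.]
seat [429. -12.]
```

View pics/w1.png

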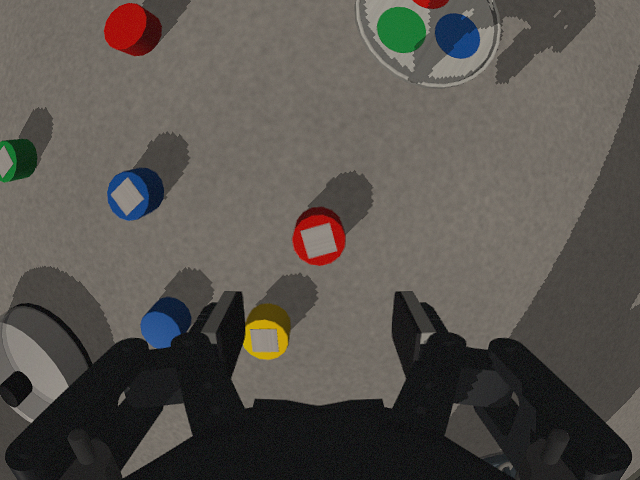

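The wrist view shows the red specimen's square at (319,240), within 2 px of the prediction (318,238). The blue square is at (127,196), predicted (127,194). My averaged positions hold, so I'll descend and grip.

Call:
drive_tool:
  plan:
    - [0,0,0.04,0,0,0,0.45]
    - [0,0,0.04,0,0,0,0.45]
    - [0,0,0.03,0,0,0,0.45]
    - [0,0,0.015,0,0,0,0.45]
    - [0,0,0.006,0,0,0,0.45]
    - [0,0,0,0,0,0,0.45]
    - [0,0,0,0,0,0,-1]
    - [0,0,0,0,0,0,-1]
    - [0,0,0,0,0,0,-1]
    - [0,0,0,0,0,0,-1]
  newtons: 40

```text
t: 3.45
tcp_pos: [0.439, -0.0784, 0.0215]
tool_rot: [0.941, -0.339, 0.001, 0.0]
force: [-1.9, -2.7, 7.1]
finger_gap: 0.432
gripper_force: 40.4
```

```bash
python3 -c "
from h import *
to(.533,-.266,.08,-39.7)"
```

```text
turn z 0.02 then tool xyz 0.1921 0.0843 -0.0585 | now [ 0.439  -0.0784  0.0215] -39.68 t 3.45 gap 0.432 F [-1.9 -2.7  7.1] rot [ 0.0021 -0.0013 -1.    ]
```

Call:
drive_tool:
  plan:
    - [0,0,-0.02,0,0,0,-1]
    - [0,0,-0.04,0,0,0,-1]
    - [0.032,0.014,0,0,0,0,-1]
    - [0.032,0.014,0,0,0,0,-1]
    - [0.032,0.014,0,0,0,0,-1]
    - [0.032,0.014,0,0,0,0,-1]
    - [0.032,0.014,0,0,0,0,-1]
    - [0.032,0.014,0,0,0,0,-1]
    - [0,0,0,0,0,0,-1]
    - [0,0,0,0,0,0,-1]

```text
t: 4.45
tcp_pos: [0.5322, -0.2653, 0.0803]
tool_rot: [0.94, -0.34, -0.0, -0.0]
force: [-0.5, 0.9, -1.5]
finger_gap: 0.433
gripper_force: 40.4
```

```bash
python3 - <<'E'
from h import *
to(.533,-.266,.0245,-39.7)
d=snap('wrist','w2.png'); print(np.round(wpix(d,(.533,-.266,.003))), np.round(wpix(d,(.533,-.266,.09))))
E
```

```text
turn z -0.07 then tool xyz 0.001 0.0001 0.0558 | now [ 0.5322 -0.2653  0.0803] -39.77 t 4.45 gap 0.433 F [-0.5  0.9 -1.5] rot [-3.e-04  6.e-04 -1.e+00]
[318. 256.] [318. 331.]
```

View pics/w2.png

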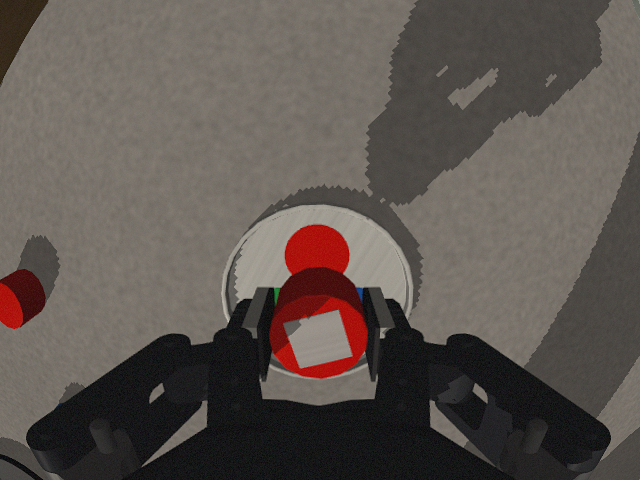

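The seat is at (317,255), as predicted at (318,256). The specimen's top is about 2.5 mm behind the tool axis, at (319,339), so I'll shift +3 mm along x, lower and release.

Call:
drive_tool:
  plan:
    - [0.003,0,0.02,0,0,0,-1]
    - [0,0,0.02,0,0,0,-1]
    - [0,0,0.01,0,0,0,-1]
    - [0,0,0.005,0,0,0,-1]
    - [0,0,0.001,0,0,0,-1]
    - [0,0,0,0,0,0,-1]

```text
t: 5.1
tcp_pos: [0.5348, -0.2665, 0.0248]
tool_rot: [0.941, -0.339, 0.0, -0.0]
force: [0.7, 0.4, -0.9]
finger_gap: 0.429
gripper_force: 40.6
```

Call:
drive_tool:
  plan:
    - [0,0,0,0,0,0,0.1]
    - [0,0,0,0,0,0,0.1]
    - [0,0,0,0,0,0,0.1]
    - [0,0,-0.01,0,0,0,0.1]
    - [0,0,-0.03,0,0,0,0.1]
    - [0,0,-0.04,0,0,0,0.1]
    - [0,0,0,0,0,0,0.1]
    - [0,0,0,0,0,0,0.1]

```text
t: 5.9
tcp_pos: [0.5355, -0.2677, 0.1061]
tool_rot: [0.941, -0.34, 0.002, 0.001]
force: [-0.8, 0.1, -0.1]
finger_gap: 0.55
gripper_force: 0.0
```

```bash
python3 - <<'E'
from h import *
to(.555,.0105,.104,20.4)
d=snap('wrist','w3.png'); print(np.round(wpix(d,(.533,-.266,.033))))
E
```

```text
turn z -60.11 then tool xyz 0.1152 -0.2539 0.0021 | now [ 0.5355 -0.2677  0.1061] -39.71 t 5.9 gap 0.55 F [-0.8  0.1 -0.1] rot [ 0.0028 -0.0021 -1.    ]
[319. 266.]
```

View pics/w3.png

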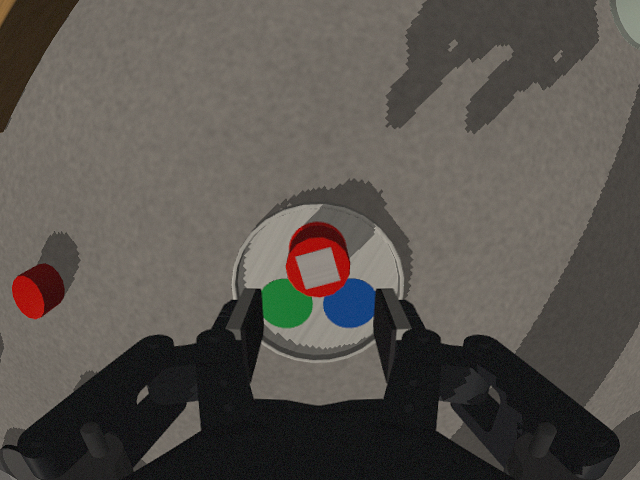

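Red is seated: its square is at (318,269), predicted (319,266), about 1 mm off. Next is blue.

Call:
drive_tool:
  plan:
    - [0,0,0,0,0,-8.58,0.1]
    - [0,0,0,0,0,-8.58,0.1]
    - [0,0,0,0,0,-8.58,0.1]
    - [0,0,0,0,0,-8.58,0.1]
    - [0,0,0,0,0,-8.58,0.1]
    - [0,0,0,0,0,-8.58,0.1]
    - [0,0,0,0,0,-8.58,0.1]
    - [0.0192,-0.0423,0,0,0,0,0.45]
    - [0.0192,-0.0423,0,0,0,0,0.45]
    - [0.0192,-0.0423,0,0,0,0,0.45]

```text
t: 6.95
tcp_pos: [0.5435, -0.1267, 0.1028]
tool_rot: [0.984, 0.176, -0.001, -0.001]
force: [0.1, -0.2, -0.2]
finger_gap: 0.721
gripper_force: 0.0
```

Call:
drive_tool:
  plan:
    - [0.0192,-0.0423,0,0,0,0,0.45]
    - [0.0192,-0.0423,0,0,0,0,0.45]
    - [0.0192,-0.0423,0,0,0,0,0.45]
    - [0,0,0,0,0,0,0.45]
    - [0,0,0,0,0,0,0.45]

```text
t: 7.45
tcp_pos: [0.5536, 0.0122, 0.1032]
tool_rot: [0.984, 0.178, -0.001, -0.0]
force: [0.1, -1.2, -0.5]
finger_gap: 0.729
gripper_force: 0.0
```

```bash
cat >> h.py <<'E'
def square(d,guess,r=40):
    u,v=[int(round(a)) for a in wpix(d,guess)]; im=d['image'][v-r:v+r,u-r:u+r]; hsv=cv2.cvtColor(im,cv2.COLOR_RGB2HSV)
    m=((hsv[...,1]<60)&(hsv[...,2]>140)).astype(np.uint8); n,l,st,c=cv2.connectedComponentsWithStats(m)
    j=1+st[1:,4].argmax(); p=c[j]+[u-r,v-r]; print('square',st[j,4],p.round(1),'world',wray(d,*p,guess[2]).round(4))
E
python3 - <<'E'
from h import *
to(.555,.0105,.02,20.4)
d=snap('wrist','w4.png'); square(d,(.555,.0105,.03))
E
```

```text
turn z 0.13 then tool xyz 0.0007 0.0021 0.0832 | now [0.5536 0.0122 0.1032] 20.53 t 7.45 gap 0.729 F [ 0.1 -1.2 -0.5] rot [-2.6e-03  2.0e-04 -1.0e+00]
square 1175 [318.9 259.5] world [0.554  0.0121]
```

Call:
drive_tool:
  plan:
    - [0,0,0.035,0,0,0,0.45]
    - [0,0,0.03,0,0,0,0.45]
    - [0,0,0.013,0,0,0,0.45]
    - [0,0,0.004,0,0,0,0.45]
    - [0,0,0,0,0,0,0.45]
    - [0,0,0,0,0,0,-1]
    - [0,0,0,0,0,0,-1]
    - [0,0,0,0,0,0,-1]
    - [0,0,0,0,0,0,-1]

```text
t: 8.4
tcp_pos: [0.5556, 0.0106, 0.0237]
tool_rot: [0.984, 0.177, 0.001, 0.001]
force: [-1.0, -1.6, 6.7]
finger_gap: 0.433
gripper_force: 40.6
```

```bash
python3 -c "
from h import *
to(.4885,-.2585,.08,20.4)"
```

```text
turn z -0.03 then tool xyz -0.1567 0.2288 -0.0563 | now [0.5556 0.0106 0.0237] 20.37 t 8.4 gap 0.433 F [-1.  -1.6  6.7] rot [ 2.9e-03 -8.0e-04 -1.0e+00]
```

Call:
drive_tool:
  plan:
    - [0,0,-0.02,0,0,0,-1]
    - [0,0,-0.04,0,0,0,-1]
    - [-0.0224,0.0327,0,0,0,0,-1]
    - [-0.0224,0.0327,0,0,0,0,-1]
    - [-0.0224,0.0327,0,0,0,0,-1]
    - [-0.0224,0.0327,0,0,0,0,-1]
    - [-0.0224,0.0327,0,0,0,0,-1]
    - [-0.0224,0.0327,0,0,0,0,-1]
    - [-0.0224,0.0327,0,0,0,0,-1]
    - [0,0,0,0,0,0,-1]

```text
t: 9.4
tcp_pos: [0.4874, -0.2637, 0.0828]
tool_rot: [0.985, 0.174, 0.001, 0.002]
force: [0.7, 0.4, 0.1]
finger_gap: 0.431
gripper_force: 40.3
```

Call:
drive_tool:
  plan:
    - [0,0,0,0,0,0,-1]
    - [0,0,0,0,0,0,-1]

```text
t: 9.6
tcp_pos: [0.4868, -0.2569, 0.0822]
tool_rot: [0.984, 0.177, -0.0, -0.001]
force: [0.3, 0.7, -1.1]
finger_gap: 0.427
gripper_force: 40.3
```

```bash
python3 - <<'E'
from h import *
to(.4885,-.2585,.0267,20.4)
d=snap('wrist','w5.png'); s=d['s']; square(d,(*s['tcp_pos'][:2],s['tcp_pos'][2]-.0237+.03),60)
E
```

```text
turn z -0.01 then tool xyz 0.001 0.0021 0.0555 | now [ 0.4868 -0.2569  0.0822] 20.39 t 9.6 gap 0.427 F [ 0.3  0.7 -1.1] rot [-0.001   0.0012 -1.    ]
square 409 [364.7 276.6] world [ 0.5125 -0.2649]
```

Call:
drive_tool:
  plan:
    - [0.002,0.002,0.02,0,0,0,-1]
    - [0,0,0.02,0,0,0,-1]
    - [0,0,0.01,0,0,0,-1]
    - [0,0,0.005,0,0,0,-1]
    - [0,0,0,0,0,0,-1]
    - [0,0,0,0,0,0,-1]

```text
t: 10.25
tcp_pos: [0.4902, -0.2591, 0.0277]
tool_rot: [0.984, 0.177, 0.0, 0.0]
force: [-0.1, 1.1, -0.2]
finger_gap: 0.429
gripper_force: 40.2
```

Call:
drive_tool:
  plan:
    - [0,0,0.001,0,0,0,-1]
    - [0,0,0,0,0,0,0.1]
    - [0,0,0,0,0,0,0.1]
    - [0,0,0,0,0,0,0.1]
    - [0,0,-0.01,0,0,0,0.1]
    - [0,0,-0.03,0,0,0,0.1]
    - [0,0,-0.04,0,0,0,0.1]
    - [0,0,0,0,0,0,0.1]
    - [0,0,0,0,0,0,0.1]

```text
t: 11.15
tcp_pos: [0.4903, -0.2599, 0.108]
tool_rot: [0.984, 0.177, 0.001, 0.001]
force: [0.0, -0.5, 0.5]
finger_gap: 0.549
gripper_force: 0.0
```

```bash
python3 - <<'E'
from h import *
to(.67,.0905,.107,81)
d=snap('wrist','w6.png'); print(np.round(wpix(d,(.4885,-.2585,.033))),np.round(wpix(d,(.533,-.266,.033))));square(d,(.4885,-.2585,.033),25);square(d,(.533,-.266,.033),25)
E
```

```text
turn z -60.65 then tool xyz 0.3742 0.1227 0.001 | now [ 0.4903 -0.2599  0.108 ] 20.35 t 11.15 gap 0.549 F [ 0.  -0.5  0.5] rot [ 0.0025 -0.0021 -1.    ]
[315. 261.] [355. 195.]
square 1036 [316.1 260.9] world [ 0.4892 -0.2592]
square 1206 [352.9 194.4] world [ 0.5328 -0.2649]
```

View pics/w6.png

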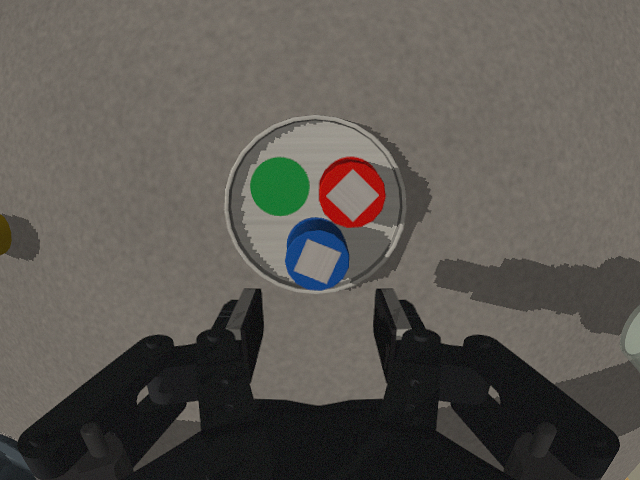

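Red's square is at (353,194) and blue's at (316,261), each within about 1 mm of its seat. The green seat is clear at (280,186). Next is green.

Call:
drive_tool:
  plan:
    - [0,0,0,0,0,-8.58,0.1]
    - [0,0,0,0,0,-8.58,0.1]
    - [0,0,0,0,0,-8.58,0.1]
    - [0,0,0,0,0,-8.58,0.1]
    - [0,0,0,0,0,-8.58,0.1]
    - [0,0,0,0,0,-8.58,0.1]
    - [0,0,0,0,0,-8.58,0.1]
    - [0,0,0,0,0,-0.6,0.1]
    - [0.0374,0.0123,0,0,0,0,0.45]
    - [0.0374,0.0123,0,0,0,0,0.45]

```text
t: 12.2
tcp_pos: [0.5254, -0.1894, 0.1054]
tool_rot: [0.763, 0.647, -0.0, -0.001]
force: [-0.4, 0.7, 0.4]
finger_gap: 0.728
gripper_force: 0.0
```

Call:
drive_tool:
  plan:
    - [0.0374,0.0123,0,0,0,0,0.45]
    - [0.0374,0.0123,0,0,0,0,0.45]
    - [0.0374,0.0123,0,0,0,0,0.45]
    - [0.0374,0.0123,0,0,0,0,0.45]
    - [0.0374,0.0123,0,0,0,0,0.45]
    - [0.0374,0.0123,0,0,0,0,0.45]
    - [0.0374,0.0123,0,0,0,0,0.45]
    - [0.0374,0.0123,0,0,0,0,0.45]
    - [0,0,0,0,0,0,0.45]
    - [0,0,0,0,0,0,0.45]

```text
t: 13.2
tcp_pos: [0.6688, 0.0918, 0.105]
tool_rot: [0.76, 0.65, -0.001, -0.001]
force: [0.7, -0.8, 0.2]
finger_gap: 0.723
gripper_force: 0.0
```

```bash
python3 - <<'E'
from h import *
to(.67,.0905,.021,81)
d=snap('wrist','w7.png'); square(d,(.67,.0905,.03))
E
```

```text
turn z 0.02 then tool xyz -0.0011 0.0013 0.084 | now [0.6688 0.0918 0.105 ] 81.02 t 13.2 gap 0.723 F [ 0.7 -0.8  0.2] rot [-2.4e-03 -3.0e-04 -1.0e+00]
square 210 [322.5 250.3] world [0.6719 0.097 ]
```

Call:
drive_tool:
  plan:
    - [-0.001,0.001,0.035,0,0,0,0.45]
    - [0,0,0.03,0,0,0,0.45]
    - [0,0,0.013,0,0,0,0.45]
    - [0,0,0.005,0,0,0,0.45]
    - [0,0,0,0,0,0,0.45]
    - [0,0,0,0,0,0,-1]
    - [0,0,0,0,0,0,-1]
    - [0,0,0,0,0,0,-1]
    - [0,0,0,0,0,0,-1]

```text
t: 14.15
tcp_pos: [0.6718, 0.0896, 0.0252]
tool_rot: [0.76, 0.65, 0.001, 0.001]
force: [-0.7, -1.1, 7.3]
finger_gap: 0.427
gripper_force: 40.7
```

```bash
python3 -c "
from h import *
to(.5172,-.2237,.08,81)"
```

```text
turn z 0.02 then tool xyz -0.3336 -0.1037 -0.0548 | now [0.6718 0.0896 0.0252] 81.02 t 14.15 gap 0.427 F [-0.7 -1.1  7.3] rot [ 3.4e-03 -3.0e-04 -1.0e+00]
```

Call:
drive_tool:
  plan:
    - [0,0,-0.02,0,0,0,-1]
    - [0,0,-0.04,0,0,0,-1]
    - [-0.0417,-0.013,0,0,0,0,-1]
    - [-0.0417,-0.013,0,0,0,0,-1]
    - [-0.0417,-0.013,0,0,0,0,-1]
    - [-0.0417,-0.013,0,0,0,0,-1]
    - [-0.0417,-0.013,0,0,0,0,-1]
    - [-0.0417,-0.013,0,0,0,0,-1]
    - [-0.0417,-0.013,0,0,0,0,-1]
    - [-0.0417,-0.013,0,0,0,0,-1]

```text
t: 15.15
tcp_pos: [0.5147, -0.2248, 0.0834]
tool_rot: [0.76, 0.65, 0.0, 0.0]
force: [0.8, -0.1, -0.6]
finger_gap: 0.43
gripper_force: 40.3
```

Call:
drive_tool:
  plan:
    - [0,0,0,0,0,0,-1]
    - [0,0,0,0,0,0,-1]
    - [0,0,0,0,0,0,-1]

```text
t: 15.45
tcp_pos: [0.5157, -0.2226, 0.0833]
tool_rot: [0.76, 0.65, 0.0, -0.0]
force: [0.7, 0.0, -1.7]
finger_gap: 0.428
gripper_force: 40.3
```

```bash
python3 - <<'E'
from h import *
to(.5172,-.2237,.0282,81)
d=snap('wrist','w8.png'); s=d['s']; print(np.round(wpix(d,(*s['tcp_pos'][:2],s['tcp_pos'][2]-.0252+.03))),np.round(wpix(d,(.5172,-.2237,.003))))
E
```

```text
turn z 0.05 then tool xyz -0.0008 0.0016 0.0551 | now [ 0.5157 -0.2226  0.0833] 81.05 t 15.45 gap 0.428 F [ 0.7  0.  -1.7] rot [-3.e-04  6.e-04 -1.e+00]
[318. 328.] [321. 258.]
```

View pics/w8.png

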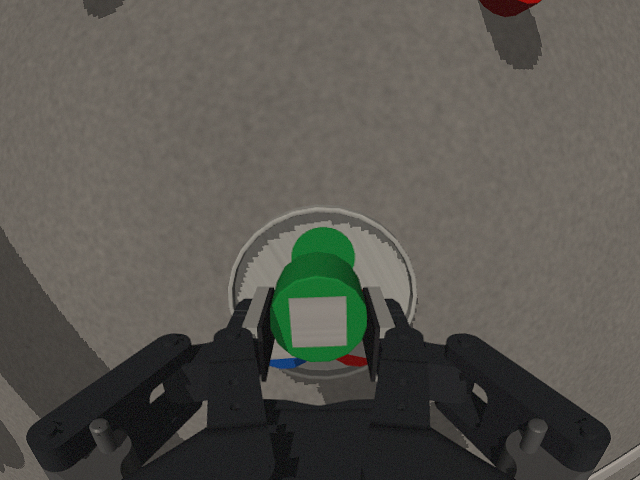

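The green square is at (319,321), about 2 mm ahead of the tool axis, and the seat is at (322,257). I'll correct x by -3 mm and y by +2 mm, then lower.

Call:
drive_tool:
  plan:
    - [-0.003,0.0015,0.02,0,0,0,-1]
    - [0,0,0.02,0,0,0,-1]
    - [0,0,0.01,0,0,0,-1]
    - [0,0,0.004,0,0,0,-1]
    - [0,0,0.001,0,0,0,-1]
    - [0,0,0,0,0,0,-1]

```text
t: 16.1
tcp_pos: [0.5171, -0.2266, 0.0287]
tool_rot: [0.76, 0.65, 0.0, 0.0]
force: [-0.1, -0.1, -1.5]
finger_gap: 0.425
gripper_force: 40.2
```

Call:
drive_tool:
  plan:
    - [0,0,0,0,0,0,0.1]
    - [0,0,0,0,0,0,0.1]
    - [0,0,0,0,0,0,0.1]
    - [0,0,-0.01,0,0,0,0.1]
    - [0,0,-0.03,0,0,0,0.1]
    - [0,0,-0.04,0,0,0,0.1]
    - [0,0,-0.04,0,0,0,0.1]
    - [0,0,0,0,0,0,0.1]
    - [0,0,0,0,0,0,0.1]

```text
t: 17.0
tcp_pos: [0.5171, -0.2272, 0.1501]
tool_rot: [0.76, 0.65, 0.0, 0.002]
force: [-0.4, 0.2, -0.9]
finger_gap: 0.551
gripper_force: 0.0
```

```bash
python3 - <<'E'
from h import *
d=snap('wrist','w9.png')
for n,p in dict(r=(.533,-.266,.033),b=(.4885,-.2585,.033),g=(.5172,-.2237,.033)).items(): print(n,np.round(wpix(d,p)));square(d,p,25)
to(.5205,.253,.19,81)
E
```

```text
r [348. 287.]
square 43 [327.8 305.7] world [ 0.5165 -0.2782]
b [285. 287.]
square 40 [261.3 272.4] world [ 0.4736 -0.245 ]
g [317. 235.]
square 15 [293.4 213.7] world [ 0.5037 -0.2067]
turn z 0.0 then tool xyz 0.4744 -0.0709 -0.0413 | now [ 0.5163 -0.2266  0.1487] 81.0 t 17.05 gap 0.55 F [ 0.2 -0.2 -1.9] rot [ 2.e-04 -1.e-04 -1.e+00]
```

View pics/w9.png

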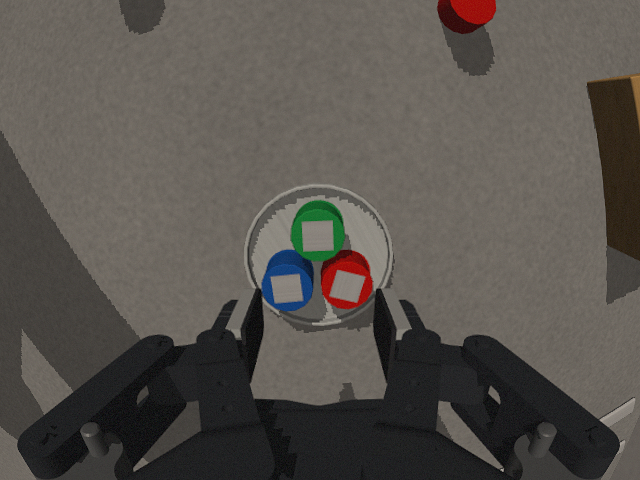

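All three specimens sit on their seats: green at (318,235), blue (287,288), red (348,287), matching the predictions. Now the large cover.

Call:
drive_tool:
  plan:
    - [0.043,-0.0064,-0.004,0,0,0,0.3]
    - [0.043,-0.0064,-0.004,0,0,0,0.3]
    - [0.043,-0.0064,-0.004,0,0,0,0.3]
    - [0.043,-0.0064,-0.004,0,0,0,0.3]
    - [0.043,-0.0064,-0.004,0,0,0,0.3]
    - [0.043,-0.0064,-0.004,0,0,0,0.3]
    - [0.043,-0.0064,-0.004,0,0,0,0.3]
    - [0.043,-0.0064,-0.004,0,0,0,0.3]
    - [0.043,-0.0064,-0.004,0,0,0,0.3]
    - [0.043,-0.0064,-0.004,0,0,0,0.3]

```text
t: 18.05
tcp_pos: [0.5192, 0.2094, 0.1867]
tool_rot: [0.76, 0.65, -0.002, -0.001]
force: [1.8, 0.4, -0.3]
finger_gap: 0.651
gripper_force: 0.0
```

Call:
drive_tool:
  plan:
    - [0.044,-0.007,0,0,0,0,0.3]
    - [0,0,0,0,0,0,0.3]
    - [0,0,0,0,0,0,0.3]
    - [0,0,0,0,0,0,0.3]

```text
t: 18.45
tcp_pos: [0.5197, 0.2514, 0.187]
tool_rot: [0.761, 0.649, -0.002, -0.001]
force: [0.3, -0.5, -0.1]
finger_gap: 0.648
gripper_force: 0.0
```

```bash
python3 - <<'E'
from h import *
to(.5205,.253,.068,81)
d=snap('wrist','w10.png')
for h in (.078,.048): print(np.round(wpix(d,(.5205,.253,h))))
E
```

```text
turn z -0.02 then tool xyz 0.0017 0.0005 0.119 | now [0.5197 0.2514 0.187 ] 80.98 t 18.45 gap 0.648 F [ 0.3 -0.5 -0.1] rot [-0.003  -0.0012 -1.    ]
[320. 240.]
[319. 229.]
```

View pics/w10.png

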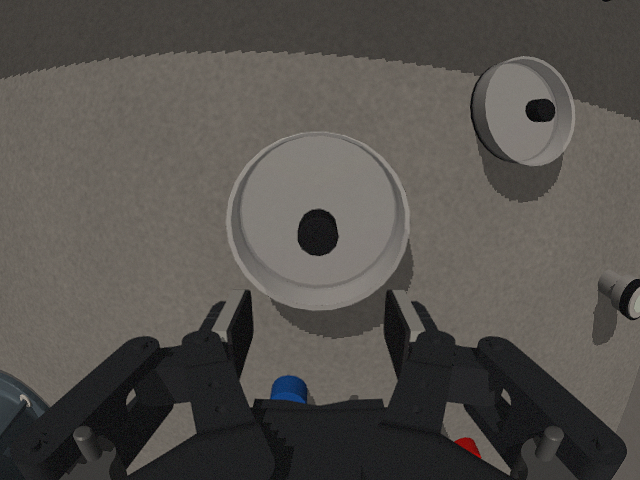

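The large cover's knob is at about (318,232), where I expected it. The small cover is clearly apart at (523,110). Descending to grip.

Call:
drive_tool:
  plan:
    - [0.003,0,0.04,0,0,0,0.3]
    - [0,0,0.04,0,0,0,0.3]
    - [0,0,0.025,0,0,0,0.3]
    - [0,0,0.01,0,0,0,0.3]
    - [0,0,0.003,0,0,0,0.3]
    - [0,0,0,0,0,0,0.3]
    - [0,0,0,0,0,0,-1]
    - [0,0,0,0,0,0,-1]
    - [0,0,0,0,0,0,-1]
    - [0,0,0,0,0,0,-1]
  newtons: 70

```text
t: 19.5
tcp_pos: [0.5218, 0.2557, 0.0721]
tool_rot: [0.76, 0.65, 0.001, 0.001]
force: [-1.5, -1.2, 6.8]
finger_gap: 0.303
gripper_force: 68.7
```

```bash
python3 - <<'E'
from h import *
to(.513,-.2494,.14,81)
E
```

```text
turn z 0.02 then tool xyz -0.5002 0.0703 -0.0679 | now [0.5218 0.2557 0.0721] 81.02 t 19.5 gap 0.303 F [-1.5 -1.2  6.8] rot [ 2.5e-03  5.0e-04 -1.0e+00]
```

Call:
drive_tool:
  plan:
    - [0,0,-0.015,0,0,0,-1]
    - [0,0,-0.03,0,0,0,-1]
    - [0,0,-0.025,0,0,0,-1]
    - [-0.02,0.003,0,0,0,0,-1]
    - [-0.035,0.005,0,0,0,0,-1]
    - [-0.035,0.005,0,0,0,0,-1]
    - [-0.035,0.005,0,0,0,0,-1]
    - [-0.035,0.005,0,0,0,0,-1]
    - [-0.035,0.005,0,0,0,0,-1]
    - [-0.035,0.005,0,0,0,0,-1]

```text
t: 20.5
tcp_pos: [0.5175, 0.0219, 0.1407]
tool_rot: [0.76, 0.65, 0.0, 0.0]
force: [0.3, -0.1, -2.7]
finger_gap: 0.302
gripper_force: 69.1
```

Call:
drive_tool:
  plan:
    - [-0.035,0.005,0,0,0,0,-1]
    - [-0.035,0.005,0,0,0,0,-1]
    - [-0.035,0.005,0,0,0,0,-1]
    - [-0.035,0.005,0,0,0,0,-1]
    - [-0.035,0.005,0,0,0,0,-1]
    - [-0.035,0.005,0,0,0,0,-1]
    - [-0.035,0.005,0,0,0,0,-1]
    - [-0.02,0.003,0,0,0,0,-1]
    - [0,0,0,0,0,0,-1]
    - [0,0,0,0,0,0,-1]

```text
t: 21.5
tcp_pos: [0.5133, -0.2438, 0.1401]
tool_rot: [0.761, 0.649, 0.0, -0.001]
force: [0.0, 0.2, -1.1]
finger_gap: 0.301
gripper_force: 69.1
```

```bash
python3 - <<'E'
from h import *
to(.513,-.2494,.0721,81)
w=snap('wrist','w11.png'); d=snap('top','top2.png'); 
cv2.imwrite('pics/c11.png',np.hstack([cv2.resize(w['image'],(440,330)),cv2.resize(d['image'][180:350,360:545],(359,330))])[:,:,::-1])
E
```

```text
turn z -0.03 then tool xyz -0.0056 0.0006 0.068 | now [ 0.5133 -0.2438  0.1401] 80.97 t 21.5 gap 0.301 F [ 0.   0.2 -1.1] rot [-0.001   0.0015 -1.    ]
```

View pics/c11.png

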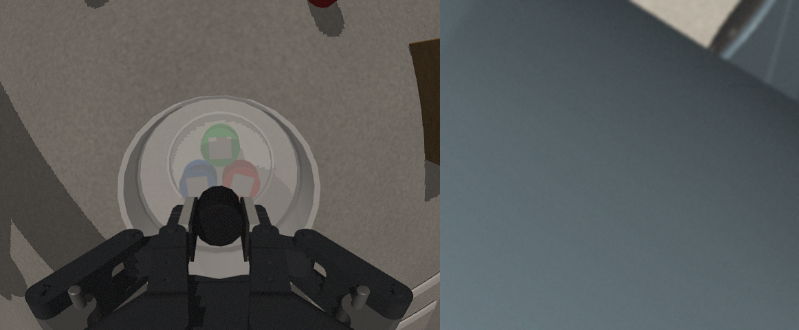

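```bash
python3 - <<'E'
from h import *
s=manip.sense(); d=dict(manip.snapshot('wrist'),s=s); p=s['tcp_pos']; X=R.from_quat(s['tool_rot']).as_matrix()[:,0]
to(.513,-.2494,.0721,81)
for h in (.068,.116):
  for o in (.067,.07): print(h,o,np.round(wpix(d,np.r_[p[:2],h]+X*o*[1,1,0]),1))
g=cv2.cvtColor(d['image'],cv2.COLOR_RGB2GRAY).astype(int); print([(v,g[v,314:323].mean().round()) for v in range(120,185,2)])
E
```

```text
turn z 0.11 then tool xyz -0.0067 0.0006 0.0681 | now [ 0.5135 -0.2427  0.1402] 81.11 t 21.65 gap 0.3 F [-0.3  1.3 -2.4] rot [-0.0012  0.0013 -1.    ]
0.068 0.067 [318.6 142.4]
0.068 0.07 [318.6 136.8]
0.116 0.067 [318.6 144. ]
0.116 0.07 [318.6 136.7]
[(120, np.float64(105.0)), (122, np.float64(105.0)), (124, np.float64(105.0)), (126, np.float64(103.0)), (128, np.float64(102.0)), (130, np.float64(102.0)), (132, np.float64(102.0)), (134, np.float64(103.0)), (136, np.float64(103.0)), (138, np.float64(102.0)), (140, np.float64(118.0)), (142, np.float64(109.0)), (144, np.float64(135.0)), (146, np.float64(138.0)), (148, np.float64(138.0)), (150, np.float64(137.0)), (152, np.float64(137.0)), (154, np.float64(138.0)), (156, np.float64(137.0)), (158, np.float64(139.0)), (160, np.float64(138.0)), (162, np.float64(139.0)), (164, np.float64(151.0)), (166, np.float64(148.0)), (168, np.float64(131.0)), (170, np.float64(133.0)), (172, np.float64(133.0)), (174, np.float64(133.0)), (176, np.float64(135.0)), (178, np.float64(150.0)), (180, np.float64(149.0)), (182, np.float64(131.0)), (184, np.float64(127.0))]
```

Call:
drive_tool:
  plan:
    - [-0.0055,0.0005,0,0,0,0,-1]
    - [0,0,0.015,0,0,0,-1]
    - [0,0,0.02,0,0,0,-1]
    - [0,0,0.015,0,0,0,-1]
    - [0,0,0.01,0,0,0,-1]
    - [0,0,0.005,0,0,0,-1]
    - [0,0,0.002,0,0,0,-1]
    - [0,0,0,0,0,0,-1]
    - [0,0,0,0,0,0,-1]

```text
t: 22.55
tcp_pos: [0.5139, -0.2504, 0.0739]
tool_rot: [0.76, 0.65, 0.0, 0.001]
force: [0.2, -0.5, -1.9]
finger_gap: 0.301
gripper_force: 69.1
```

Call:
drive_tool:
  plan:
    - [0,0,0.001,0,0,0,-1]
    - [0,0,0.001,0,0,0,-1]
    - [0,0,0,0,0,0,-1]
    - [0,0,0,0,0,0,-1]

```text
t: 22.95
tcp_pos: [0.5138, -0.2504, 0.0721]
tool_rot: [0.76, 0.65, 0.0, 0.001]
force: [-1.2, 0.4, 4.3]
finger_gap: 0.299
gripper_force: 70.0
```

Contact on the bench, with force up to +4 N at the same height as the pick. Release, lift and swing clear.

Call:
drive_tool:
  plan:
    - [0,0,0,0,0,0,0.3]
    - [0,0,0,0,0,0,0.3]
    - [0,0,0,0,0,0,0.3]
    - [0,0,0,0,0,0,0.3]
    - [0,0,-0.02,0,0,0,0.3]
    - [0,0,-0.04,0,0,0,0.3]
    - [0,0,-0.05,0,0,0,0.3]
    - [0,0,-0.03,0,0,0,0.3]
    - [0,0,0,0,0,0,0.3]

```text
t: 23.85
tcp_pos: [0.5161, -0.2519, 0.2163]
tool_rot: [0.76, 0.65, 0.001, 0.005]
force: [0.5, -1.0, 0.5]
finger_gap: 0.65
gripper_force: 0.0
```

Call:
drive_tool:
  plan:
    - [0.045,0,0,0,0,0,0.3]
    - [0.045,0,0,0,0,0,0.3]
    - [0.045,0,0,0,0,0,0.3]
    - [0.045,0,0,0,0,0,0.3]
    - [0.045,0,0,0,0,0,0.3]
    - [0.045,0,0,0,0,0,0.3]
    - [0.045,0,0,0,0,0,0.3]
    - [0.045,0,0,0,0,0,0.3]
    - [0,0,0,0,0,0,0.3]
    - [0,0,0,0,0,0,0.3]

```text
t: 24.85
tcp_pos: [0.5688, 0.1065, 0.2099]
tool_rot: [0.759, 0.651, -0.001, -0.001]
force: [-0.8, -0.3, -0.4]
finger_gap: 0.651
gripper_force: 0.0
```

```bash
python3 - <<'E'
from h import *
to(0,0,0)
a=snap('top'); b=snap('scene')
cv2.imwrite('pics/fin.png',np.hstack([cv2.resize(a['image'][190:340,370:545],(420,360)),cv2.resize(b['image'][220:340,120:260],(380,326)) if 0 else cv2.resize(b['image'][220:340,120:246],(378,360))])[:,:,::-1])
for n,d,o in(('top',a,(370,190)),('scene',b,(120,220))):
    P=cloud(d)
    q=P.reshape(-1,3); t=q[(q[:,2]>.073)&(q[:,2]<.084)&(abs(q[:,0]-.513)<.04)&(abs(q[:,1]+.249)<.04)]; print(n,len(t),t.mean(0) if len(t) else 0)
    t=q[(q[:,2]>.04)&(q[:,2]<.056)&(abs(q[:,0]-.513)<.09)&(abs(q[:,1]+.249)<.09)]
    if len(t): c=np.linalg.lstsq(np.c_[t[:,:2],np.ones(len(t))],t[:,2],rcond=None)[0]; print(len(t),t.mean(0),'slope',c[:2])
    old=np.load(n+'.npy',allow_pickle=True).item(); Q=cloud(old)
    for k,(x,y) in dict(bred=(.655,-.072),bblue=(.4615,.0727)).items():
        print(k,[ (lambda w:(len(w),w[:,:2].mean(0).round(4)))(A.reshape(-1,3)[(abs(A[...,0]-x)<.03).ravel()&(abs(A[...,1]-y)<.03).ravel()&(A[...,2]>.024).ravel()&(A[...,2]<.04).ravel()]) for A in (Q,P)])
E
```

```text
turn z 0.0 then tool xyz -0.1925 -0.5457 0.2099 | now [0.5688 0.1065 0.2099] 81.18 t 24.85 gap 0.651 F [-0.8 -0.3 -0.4] rot [-2.6e-03 -4.0e-04 -1.0e+00]
top 207 [ 0.51209229 -0.2503157   0.07884641]
4592 [ 0.5114838  -0.25014402  0.04893776] slope [ 0.00097068 -0.00365101]
bred [(317, array([ 0.652 , -0.0712])), (314, array([ 0.6521, -0.0712]))]
bblue [(349, array([0.4593, 0.073 ])), (347, array([0.4593, 0.0731]))]
scene 166 [ 0.51685812 -0.25102308  0.07757782]
3321 [ 0.52277548 -0.25406382  0.04809885] slope [-0.01225918  0.00353416]
bred [(309, array([ 0.6573, -0.0725])), (307, array([ 0.657 , -0.0723]))]
bblue [(199, array([0.4638, 0.0723])), (196, array([0.4639, 0.0724]))]
```

View pics/fin.png

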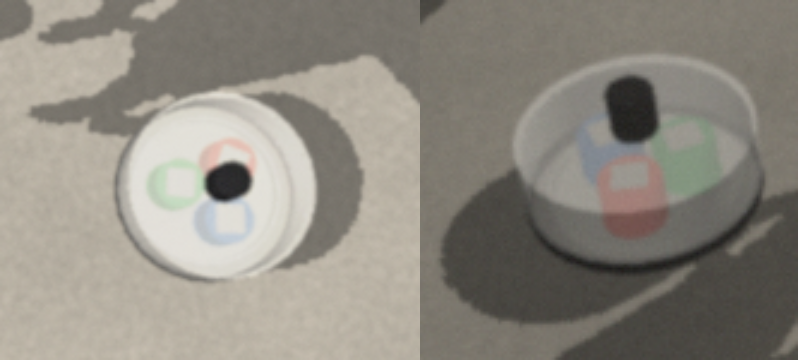

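The cover sits level and flat, centred to about 2 mm, with the three specimens upright inside it and the blanks unmoved. Handing in.

```bash
python3 -c "
from station import manip
print(manip.sign_off())"
```

```text
the job is handed in; nothing more can be done
None
```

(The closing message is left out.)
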